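Release the locked stay and shut the slide file box

TASK

The microscope-slide box stands open, its lid propped by a slotted stay that is locked on the lid's pin. Lift the stay by its red handle until it is off its lock while the lid is still up, then lower the lid gently without forcing it, and press it fully home, holding it down until the slow brass catch has sprung over it, so that it stays shut. Leave everything else on the bench where it is.

Things in the scene. Friction and masses are not known exactly. Their poses are not given: they have to be found in the camera images.
- slidebox: Blue slide box fixed to the bench, 180 deep (x) x 200 wide (y) x 98 mm high; origin at the centre of its underside, x from its front (catch, robot side) to its back (hinge), z up. A dark steel catch housing 50 mm wide stands on the middle of the front, 106 to 128 mm in front of the origin, top at 125 mm.
- lid (a joint): Lid hinge, rad: 0 shut, 1.15 as propped, 1.22 stop. Blue plate 180 x 200 x 12 mm, 0.25 kg. Stiff hinge: unlocked, it stays at any angle. Shut, its top is 110 mm up. Its last 0.07 rad press a sprung buffer and wedge the catch back: about 15 N straight down, 30 mm from the front edge; hold about 1 s. Not caught, it springs open by 0.03 to 0.04.
- lid_hinge (a point): Point on the lid's hinge axis at mid-width: in the box's frame 90 mm behind the origin, 104 mm high; the axis is along the box's y. Its frame turns with the lid: the lid reaches 180 mm along -x of this frame and its outer face is 6 mm along +z.
- lid_edge (a point): The middle of the lid's free (front) edge, on its outer face; frame as lid_hinge (-x points along the lid away from the hinge, +z out of the outer face).
- lid_pin (a point): Steel pin, 8 mm diameter, on the lid's right side edge (the box's -y side), 70 mm from the hinge axis; this point is where it runs in the stay's slot.
- stay (a joint): Stay pivot, rad: 0 bar level, grows as the bar rises; 0.49 as locked. Raised by 0.085 it is off the lock; at about 0.11 the slot's lower edge meets the pin and a firm rise in force is felt: stop there. The pivot is stiff: the stay remains where it is left. Later the lid's pin takes it down with the lid.
- stay_pivot (a point): Stay's pivot on the box's right side: 40 mm in front of the box's origin, 118 to -y, 100 high. Stay frame: x along the bar rearwards, z square to it, up. Bar 6 mm thick, 143 long; slot z -6 to +6 mm, x 45 to 130; at x 116 to 130 a notch goes up to z +16: locked, the pin sits there (z +12); it is free at z below +2.
- stay_handle (a point): Middle of the stay's red round handle, 12 mm in diameter, standing out 54 mm from the stay's outer face along the box's -y; 85 mm from the pivot along the bar, 34 mm outside the stay's mid-plane, 52 mm to the side of the lid's edge. Frame of the stay.
- catch (a joint): Sprung brass plunger of the catch, m: 0 fully out (over the lid's steel tongue once the lid is shut), up to 0.010 pushed back into its housing. Heavily damped: it takes up to about half a second to spring out.
- objective: Bystander: bare microscope objective, 32 mm diameter, 48 mm high, standing to the left of the box; origin under its centre.
- dropper: Bystander: amber dropper bottle, 32 mm diameter, 70 mm high, behind the box; origin under its centre.
- spray: Bystander: blue spray bottle, 44 mm diameter, 130 mm high; origin under its centre.
- slidetray: Bystander: white tray 110 x 90 x 25 mm; origin under its centre.
- notebook: Bystander: notebook 210 x 150 x 14 mm with a pen on it; origin under its centre.
- pen: Bystander: blue pen, 10 mm diameter, lying on the notebook; origin at its centre underside.
- stainjar: Bystander: amber jar, 60 mm diameter, 75 mm high; origin under its centre.

How it is judged:
By the outcome, as a careful person would: the job done as asked, in the order asked, and still so for the second after the job is handed in, with the robot touching nothing.
It also fails if it takes over 61 s, if anything falls off the work surface, if the arm or the gripper's body presses on something with over 40 N, if the wrist force passes 120 N, or if a joint passes its speed limit or range.

ROBOT

A 6-joint arm with a two-finger parallel gripper is mounted at the origin on the work surface. World frame = base frame: x ahead of the robot, y to its left, z up, the work surface at z = 0. Lengths are in mm, angles in rad, forces in N, time in s.
With the tool pointing down it reaches from about 350 to 775 mm from the base axis. Payload 5.5 kg.
Tool frame: the origin (TCP) lies at the very end of the fingers, on their centre line; the grasp point (between the pads) lies 19 mm behind it; z points along the fingers, y is the line along which they close (so a half turn about z gives the same grasp; the last joint's range is limited). The gripper opens to 85 mm and grips with 20 to 120 N. Pads are 22 mm wide; open, the fingers measure 114 mm over their backs; the gripper's body (76 mm by 85 mm) begins 54 mm behind the grasp point. The pads swing forward as they close: fully open they stand 13 mm farther back than shut.
Start: joints at [-1.427, 0.313, 0.046, 1.304, 0, 1.431], TCP at [160.998, -552.043, 231.323] pointing down, gripper open.
Joint ranges: [-2.76, 2.76], [-0.86, 1.69], [-1.03, 1.26], [-2.2, 2.34], [-1.47, 1.5], [-3.14, 3.14]. Speed limits (rad/s): [2.57, 2.57, 3.14, 3.14, 3.14, 3.14].

INTERFACE

Orientations are given as [roll, pitch, yaw] about the fixed x, y, z axes, in that order (R = Rz(yaw) Ry(pitch) Rx(roll)).
In Python, from bench import telemetry, snapshot, arm gives the robot as it stands. The module is installed in compiled form; this text tells all that it offers.
- The arm moves only by the tool jog_arm, never from a script. Its argument "targets" is text: rows parted by semicolons, each of 5 numbers parted by spaces: the closure, from 0 (fully open) to 1 (shut), then the shift along the tool's x, y, z in mm, then the turn about the tool's z in degrees. A call has 1 to 5 rows; each row is the pose to reach, as a shift and turn from the pose commanded when the call began, along the tool's axes at that moment; what a row does not reach only later rows make up. A row lasts 1/10 s, in which the tool goes at most 50 mm and 8.59 degrees, less where a joint would pass 70% of its speed; a pose out of reach is approached as far as the arm can. A call with a gripper value outside its range is refused whole. The fingers move at their own pace and stop on an object; "grip_force" is the grip in N (left out, the last holds). Time passes only in rows, so rows that repeat a pose let the fingers close. It gives the time, the measured TCP pose, the force, the opening and the grip force at its end, in the units of the state.
- telemetry.state(): the state, without advancing time (a new reading comes with each control period).
- snapshot(name): name is "scene" or "side" or "wrist"; returns a dict with "frame" (420x560x3 uint8, red, green, blue), "range_z" (420x560 float32, mm along the optical axis (not along the pixel's ray), 0 where there is no reading), "fx", "fy", "cx", "cy" (pixels), "rvec" (rotation vector, rad) and "tvec" (3), from world to camera coordinates, as OpenCV has them; the wrist camera has in their place "tool_from_camera" (4x4, takes a point from camera to tool coordinates, whose origin is the TCP and whose axes are the flange's). Camera axes: x right, y down, z forward; pixel columns grow to the right and rows downward; lengths in mm; the calibration is good to about 2 mm. A picture is of the moment at which its call begins: read the wrist's pose just before it.
- arm.hand_in(): hands the job in; it is judged then, once.
The state is a dict: "t": time; "joint_pos": joint angles; "qd": joint speeds; "effort": joint torques, N m; "ee_pos": TCP position; "tcp_rot": TCP orientation; "contact_force": force on the tool from outside, world axes, zero at the start; "ft_torque": the same for the moment, N m; "grip_width": finger opening in mm; "gripper_force": force on a finger pad.
Only numpy, scipy, OpenCV 4.12 (cv2) and the standard library are available. Lean on these libraries where they do the work, as an engineer would, in place of code of your own. Each camera call takes 0.05 s, during which the arm holds its last target. There are 200 camera calls.

## Working session

There is one attempt and no reset: what is moved stays moved. The work goes in short steps, Python scripts to look and compute and a tool call to move; the robot and the scene stay as the last step left them, time stands still between calls to the robot, and variables do not carry over. Pictures are saved under pics/ and viewed, at most 10 in all, crops included, and the job is handed in when it is done.

Besides the shell and the picture viewer there is one more tool, called after "Emit:" as name(argument=value, ...) on one line, values as JSON. jog_arm: Moves the arm, as the interface text tells. Its arguments: {"type":"object","properties":{"targets":{"type":"string"},"grip_force":{"type":"number"}},"required":["targets"]}

```bash
mkdir -p pics; cat > h.py <<'E'
import numpy as np, cv2
from bench import telemetry, snapshot, arm
def pts(s):
    v,u=np.mgrid[0:420,0:560]; z=s["range_z"].astype(float)
    c=np.stack([(u-s["cx"])/s["fx"]*z,(v-s["cy"])/s["fy"]*z,z],-1)
    R=cv2.Rodrigues(np.array(s["rvec"],float))[0]
    w=(c-np.array(s["tvec"],float).ravel())@R
    w[z<=0]=np.nan
    return w
E
python3 - <<'E'
from h import *
for n in("scene","side"):
    s=snapshot(n); cv2.imwrite(f"pics/{n}0.png",s["frame"][...,::-1]); np.savez(f"{n}0.npz",**s)
    w=pts(s); hsv=cv2.cvtColor(s["frame"],cv2.COLOR_RGB2HSV)
    m=((hsv[...,0]<8)|(hsv[...,0]>172))&(hsv[...,1]>140)&(hsv[...,2]>80)
    k,l,st,ce=cv2.connectedComponentsWithStats(m.astype(np.uint8))
    for i in range(1,k):
        if st[i,4]>15: print(n,"red",st[i],ce[i].round(),np.nanmedian(w[l==i],0).round(1))
a=np.hstack([cv2.imread(f"pics/{n}0.png") for n in("scene","side")])
print(telemetry.state())
E
```

```text
scene red [232 216  17   8  47] [240. 220.] [ 549.1 -121.6  143.9]
{'t': 0.1, 'joint_pos': array([-1.42660368e+00,  3.13976648e-01,  4.50554194e-02,  1.30359670e+00,
       -1.18582714e-05,  1.43121397e+00]), 'qd': array([ 0.00034164, -0.00243668,  0.0035618 ,  0.0012291 ,  0.00120568,
        0.00030014]), 'effort': array([ 3.94123985e-03, -4.81724203e+01,  2.99245369e+01,  1.26667757e-02,
       -6.58216163e-05,  4.65390031e-06]), 'ee_pos': array([ 160.91793568, -551.53175914,  230.45362986]), 'tcp_rot': array([-3.13988615e+00, -2.27782039e-04,  2.83774812e-01]), 'contact_force': array([-0.40643898, -0.64901037, -0.45367853]), 'ft_torque': array([ 0.02818278, -0.02264957, -0.03566914]), 'gripper_force': 0.0, 'grip_width': 85.47124711203203}
```

View pics/scene0.png

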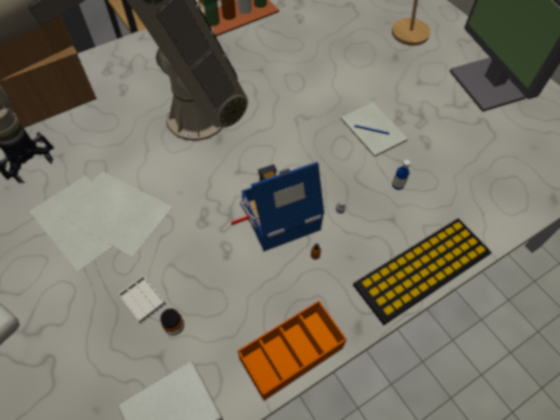

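View pics/side0.png

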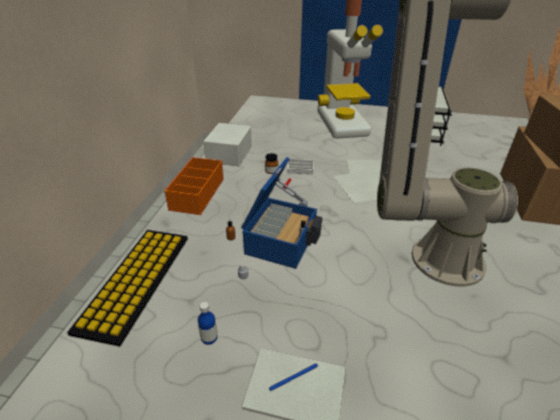

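The scene view shows the box at about (285,205) with the lid's outer face toward the camera and the red handle at (240,220). In the side view the box is at about (280,230), with the catch facing the robot at (315,228). Next I'll fit the box pose from the blue lid plane.

```bash
cat > m.py <<'E'
from h import *
s=dict(np.load("scene0.npz")); w=pts(s); hsv=cv2.cvtColor(s["frame"],cv2.COLOR_RGB2HSV)
m=(hsv[...,0]>100)&(hsv[...,0]<125)&(hsv[...,1]>120)
roi=np.zeros_like(m); roi[155:255,235:335]=1
P=w[m&roi]; P=P[np.isfinite(P).all(1)&(P[:,2]>115)]
rng=np.random.default_rng(0); best=0
for _ in range(300):
    a=P[rng.choice(len(P),3,False)]; n=np.cross(a[1]-a[0],a[2]-a[0]); n/=np.linalg.norm(n)+1e-9
    i=abs((P-a[0])@n)<2.5
    if i.sum()>best: best=i.sum(); I=i
Q=P[I]; c=Q.mean(0); n=np.linalg.svd(Q-c)[2][2]; n*=np.sign(n[2])
yaw=np.arctan2(n[1],n[0]); print("n",n.round(3),"lid angle",np.arccos(n[2]),"yaw",yaw,len(P),best)
x=np.array([np.cos(yaw),np.sin(yaw),0]); y=np.array([-x[1],x[0],0]); d=np.cross(y,n); d*=np.sign(d[2])
A=w[roi]; A=A[np.isfinite(A).all(1)]; A=A[(abs((A-c)@n)<4)&(A[:,2]>110)]
pc=lambda v:np.percentile(v,[0.5,2,98,99.5]).round(1)
print("y ext",pc(A@y),"d ext",pc((A-c)@d),"z",pc(A[:,2]))
ym=(np.percentile(A@y,1)+np.percentile(A@y,99))/2; top=np.percentile((A-c)@d,99.5)
E=c+d*top; E+=y*(ym-E@y); print("edge",E.round(1))
th=1.15; H=E-d*180-n*6; print("hinge",H.round(1))
O=H-x*90; O[2]-=104; print("origin",O.round(1))
T=np.array([x,y,[0,0,1]])
toW=lambda p:O+np.array(p)@T
pv=toW([-40,-118,100])
hd=toW([-40+85*np.cos(.49),-118-34,100+85*np.sin(.49)]); print("pivot",pv.round(1),"handle pred",hd.round(1))
mr=((hsv[...,0]<8)|(hsv[...,0]>172))&(hsv[...,1]>140)&(hsv[...,2]>80); mr[:200]=0; mr[240:]=0; mr[:,:220]=0;mr[:,260:]=0
R=w[mr]; R=R[np.isfinite(R).all(1)]; L=(R-[*O[:2],0])@T.T; print("red in box frame",np.median(L,0).round(1),L.min(0).round(1),L.max(0).round(1))
# side view red
s2=dict(np.load("side0.npz")); h2=cv2.cvtColor(s2["frame"],cv2.COLOR_RGB2HSV); w2=pts(s2)
m2=((h2[...,0]<10)|(h2[...,0]>170))&(h2[...,1]>110); m2[:170]=0;m2[195:]=0;m2[:,:275]=0;m2[:,310:]=0
L2=(w2[m2]-[*O[:2],0])@T.T; print("side red",m2.sum(),np.nanmedian(L2,0).round(1))
E
python3 m.py
```

```text
n [ 0.902 -0.142  0.408] lid angle 1.1500143089295054 yaw -0.1559552138089256 2692 1939
y ext [ 13.2  16.3 209.8 213.2] d ext [-93.  -90.1  80.6  83.3] z [110.8 113.6 268.9 271.6]
edge [557.5  26.9 271.5]
hinge [624.8  16.4 104.7]
origin [535.9  30.3   0.7]
pivot [478.  -80.  100.7] handle pred [ 546.8 -125.3  140.7]
red in box frame [  37.3 -147.8  143.9] [  31.4 -172.3  138. ] [  41.4 -123.8  149.2]
side red 19 [  31.1 -146.8  146.4]
```

The fitted lid angle is 1.150, the hinge height is 104.7 and the handle is within 4 mm of prediction, so the pose is consistent. Next I'll work out the first move, to a hover above the handle.

```bash
cat >> h.py <<'E'
from scipy.spatial.transform import Rotation as Ro
O=np.array([535.9,30.3,0]); YAW=-0.156
T=np.array([[np.cos(YAW),np.sin(YAW),0],[-np.sin(YAW),np.cos(YAW),0],[0,0,1]])
def shift(box,yaw=None):
    "tool-axis shift and turn (deg) to reach a box-frame point"
    s=telemetry.state(); R=Ro.from_euler("xyz",s["tcp_rot"]).as_matrix()
    d=R.T@(O+np.array(box)@T-s["ee_pos"]); dy=0 if yaw is None else -np.degrees(yaw-s["tcp_rot"][2])
    return d.round(1),round(dy,1)
def stat():
    s=telemetry.state(); print(s["t"],"box",((s["ee_pos"]-O)@T.T).round(1),"rot",s["tcp_rot"].round(3),"F",(T@s["contact_force"]).round(1),"w",s["grip_width"].round(1),"q",s["joint_pos"].round(2))
E
python3 -c "
from h import *
print(shift([36,-160,210],np.pi/2+YAW))"
```

```text
(array([ 487.3, -293.4,   21.1]), np.float64(-64.8))
```

Emit:
jog_arm(targets="0.3 35 -20 2 0; 0.3 80 -48 4 0; 0.3 125 -75 6 0; 0.3 170 -103 8 0; 0.3 215 -130 10 0", grip_force=25)

```text
t: 0.6
ee_pos: [324.2, -373.4, 221.3]
tcp_rot: [-3.141, 0.0, 0.283]
contact_force: [1.3, -1.0, 0.3]
grip_width: 59.4
gripper_force: 0.0
```

Emit:
jog_arm(targets="0.3 42 -25 2 -6; 0.3 85 -51 4 -14; 0.3 128 -77 6 -22; 0.3 170 -102 8 -30; 0.3 212 -127 10 -38")

```text
t: 1.1
ee_pos: [492.4, -192.0, 211.4]
tcp_rot: [-3.141, 0.0, 0.953]
contact_force: [0.9, -1.4, 0.6]
grip_width: 59.8
gripper_force: 0.0
```

```bash
python3 -c "
from h import *
stat();print(shift([36,-160,210],np.pi/2+YAW))"
```

```text
Traceback (most recent call last):
  File "h.py", line 19, in stat
    s=telemetry.state(); print(s["t"],"box",((s["ee_pos"]-O)@T.T).round(1),"rot",s["tcp_rot"].round(3),"F",(T@s["contact_force"]).round(1),"w",s["grip_width"].round(1),"q",s["joint_pos"].round(2))
                                                                                                                                               ^^^^^^^^^^^^^^^^^^^^^
AttributeError: 'float' object has no attribute 'round'
```

Emit:
jog_arm(targets="0.3 25 3 0 -8; 0.3 50 6 0 -16; 0.3 70 8 0 -24; 0.3 70 8 0 -27; 0.3 70 8 0 -27")

```text
t: 1.6
ee_pos: [538.9, -140.9, 211.1]
tcp_rot: [-3.14, -0.0, 1.42]
contact_force: [-0.5, 0.5, 0.1]
grip_width: 59.7
gripper_force: 0.0
```

```bash
sed -i 's/s\["grip_width"\].round(1)/round(s["grip_width"],1)/' h.py; python3 - <<'E'
from h import *
s0=telemetry.state(); s=snapshot("wrist"); stat(); print(shift([36,-160,200],np.pi/2+YAW))
cv2.imwrite("pics/w1.png",s["frame"][...,::-1])
v,u=np.mgrid[0:420,0:560]; z=s["range_z"].astype(float)
c=np.stack([(u-s["cx"])/s["fx"]*z,(v-s["cy"])/s["fy"]*z,z,np.ones_like(z)],-1)
t=(c@np.array(s["tool_from_camera"]).T)[...,:3]
w=t@Ro.from_euler("xyz",s0["tcp_rot"]).as_matrix().T+s0["ee_pos"]; b=(w-O)@T.T
h=cv2.cvtColor(s["frame"],cv2.COLOR_RGB2HSV)
m=((h[...,0]<8)|(h[...,0]>172))&(h[...,1]>140)&(h[...,2]>60)&(z>0)
B=b[m]; print(m.sum(),np.median(B,0).round(1),np.percentile(B,2,0).round(1),np.percentile(B,98,0).round(1),"px",u[m].mean(),v[m].mean())
E
```

```text
1.65 box [  29.3 -169.2  211.2] rot [-3.14  -0.     1.418] F [-0.9  0.2  0.6] w 59.7 q [-0.4   0.29 -0.04  1.24 -0.    1.32]
(array([ 9.2,  6.7, 11.2]), np.float64(0.2))
1400 [  33.5 -144.4  146.4] [  26.  -172.3  142.2] [  39.1 -120.2  153.7] px 291.5364285714286 190.3592857142857
```

View pics/w1.png

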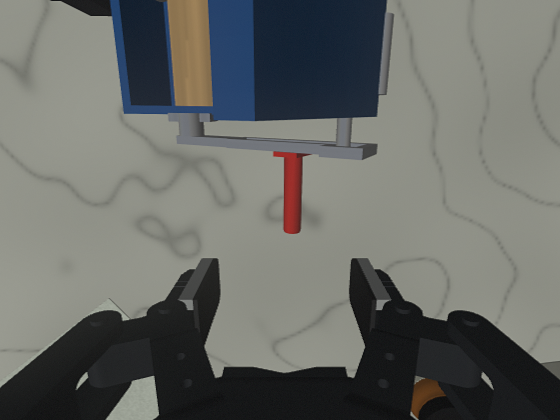

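The wrist view shows the red handle vertical at columns 283–300 and rows 152–233. Its root is on the stay bar at about row 148, and the fingers straddle that column. Handle axis in box coordinates: x≈33, z≈141, with its end at y≈-172.

Emit:
jog_arm(targets="0.3 2 -2 10 0; 0.3 2 -2 20 0; 0.3 2 -2 30 0; 0.3 2 -2 35 0; 0.3 2 -2 35 0")

```text
t: 2.15
ee_pos: [536.3, -139.4, 175.3]
tcp_rot: [-3.139, -0.001, 1.418]
contact_force: [-0.5, -0.1, 0.1]
grip_width: 59.9
gripper_force: 0.0
```

```bash
python3 -c "
from h import *
stat();print(shift([33.5,-158,121],np.pi/2+YAW))"
```

```text
2.15 box [  26.7 -167.6  175.3] rot [-3.139e+00 -1.000e-03  1.418e+00] F [-0.5 -0.2  0.1] w 59.9 q [-0.4   0.3  -0.11  1.16 -0.    1.32]
(array([ 9.6,  6.9, 54.3]), np.float64(0.2))
```

Emit:
jog_arm(targets="0.3 5 4 0 0; 0.3 9.5 7 10 0; 0.3 9.5 7 25 0; 0.3 9.5 7 40 0; 0.3 9.5 7 54 0")

```text
t: 2.65
ee_pos: [546.0, -130.7, 121.8]
tcp_rot: [3.141, 0.0, 1.419]
contact_force: [0.4, -0.6, 1.3]
grip_width: 59.9
gripper_force: 0.0
```

Emit:
jog_arm(targets="0.3 0 0 0 0; 0.55 0 0 0 0; 0.6 0 0 0 0; 0.65 0 0 0 0; 0.7 0 0 0 0")

```text
t: 3.15
ee_pos: [546.0, -131.4, 123.4]
tcp_rot: [3.14, 0.0, 1.418]
contact_force: [0.5, -0.8, 0.1]
grip_width: 25.8
gripper_force: 0.0
```

```bash
python3 - <<'E'
from h import *
s0=telemetry.state(); s=snapshot("wrist"); stat()
cv2.imwrite("pics/w2.png",s["frame"][...,::-1])
E
```

```text
3.2 box [  35.  -158.1  123.3] rot [3.141 0.    1.418] F [0.5 0.1 0.6] w 25.3 q [-0.38  0.34 -0.19  1.04 -0.    1.34]
```

View pics/w2.png

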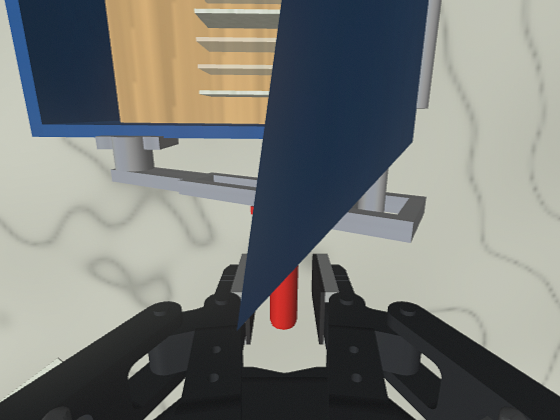

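The handle is between the pads at column 284, row 300, roughly centred, with the lid clear of the fingers. Closing.

Emit:
jog_arm(targets="0.8 0 0 0 0; 0.85 0 0 0 0; 0.9 0 0 0 0; 0.95 0 0 0 0; 0.95 0 0 0 0", grip_force=25)

```text
t: 3.7
ee_pos: [545.6, -131.2, 122.9]
tcp_rot: [3.141, 0.0, 1.418]
contact_force: [-0.1, -0.1, 2.3]
grip_width: 10.8
gripper_force: 24.3
```

Emit:
jog_arm(targets="0.95 0 -0.4 -0.8 0; 0.95 0 -0.8 -1.6 0; 0.95 0 -1.3 -2.5 0; 0.95 0 -1.8 -3.5 0; 0.95 0 -2.3 -4.5 0")

```text
t: 4.2
ee_pos: [543.3, -130.8, 127.2]
tcp_rot: [3.142, 0.0, 1.418]
contact_force: [1.8, -0.0, -3.1]
grip_width: 11.0
gripper_force: 24.3
```

Emit:
jog_arm(targets="0.95 0 -0.3 -0.5 0; 0.95 0 -0.6 -1 0; 0.95 0 -0.9 -1.5 0; 0.95 0 -0.9 -1.5 0; 0.95 0 -0.9 -1.5 0")

```text
t: 4.7
ee_pos: [542.4, -130.7, 128.9]
tcp_rot: [3.141, 0.0, 1.418]
contact_force: [2.1, -0.7, -1.7]
grip_width: 10.8
gripper_force: 24.4
```

```bash
python3 -c "
from h import *
stat()"
```

```text
4.7 box [  31.4 -158.   128.9] rot [3.141 0.    1.418] F [ 2.2 -0.4 -1.7] w 10.8 q [-0.38  0.33 -0.19  1.05 -0.    1.34]
```

Emit:
jog_arm(targets="0.95 0 -0.3 -0.5 0; 0.95 0 -0.6 -1 0; 0.95 0 -0.6 -1 0")

```text
t: 5.0
ee_pos: [541.7, -130.6, 129.8]
tcp_rot: [3.141, 0.0, 1.418]
contact_force: [1.8, -0.0, -1.7]
grip_width: 11.2
gripper_force: 24.4
```

Emit:
jog_arm(targets="0.95 0 -0.2 -0.3 0; 0.95 0 -0.3 -0.6 0; 0.95 0 -0.3 -0.6 0")

```text
t: 5.3
ee_pos: [541.5, -130.6, 130.3]
tcp_rot: [3.142, 0.0, 1.418]
contact_force: [1.6, 0.1, -1.9]
grip_width: 10.9
gripper_force: 24.3
```

Emit:
jog_arm(targets="0.95 0 -0.2 -0.4 0; 0.95 0 -0.4 -0.8 0; 0.95 0 -0.4 -0.8 0")

```text
t: 5.6
ee_pos: [541.0, -130.5, 131.2]
tcp_rot: [-3.141, 0.0, 1.418]
contact_force: [1.7, -0.3, -1.7]
grip_width: 10.9
gripper_force: 24.4
```

```bash
python3 - <<'E'
from h import *
stat()
s=snapshot("side"); f=s["frame"][150:210,240:340,::-1]
cv2.imwrite("pics/s2.png",cv2.resize(f,None,fx=8,fy=8,interpolation=cv2.INTER_CUBIC)[:600,:800])
E
```

```text
5.6 box [  30.  -158.   131.2] rot [-3.141  0.     1.418] F [ 1.7 -0.  -1.7] w 10.9 q [-0.38  0.33 -0.19  1.06 -0.    1.34]
```

Emit:
jog_arm(targets="0.95 0 -0.2 -0.4 0; 0.95 0 -0.3 -0.6 0; 0.95 0 -0.3 -0.6 0")

```text
t: 5.95
ee_pos: [540.6, -130.4, 131.7]
tcp_rot: [-3.141, 0.0, 1.418]
contact_force: [1.7, -0.6, -2.3]
grip_width: 11.0
gripper_force: 24.4
```

Emit:
jog_arm(targets="0.95 0 -0.1 -0.2 0; 0.95 0 -0.2 -0.4 0; 0.95 0 -0.2 -0.4 0")

```text
t: 6.25
ee_pos: [540.5, -130.4, 132.0]
tcp_rot: [-3.141, 0.0, 1.418]
contact_force: [1.6, 0.2, -3.6]
grip_width: 11.1
gripper_force: 24.4
```

Emit:
jog_arm(targets="0.95 0 -0.1 -0.3 0; 0.95 0 -0.1 -0.3 0")

```text
t: 6.45
ee_pos: [540.4, -130.4, 132.0]
tcp_rot: [-3.141, -0.0, 1.418]
contact_force: [3.2, 0.0, -6.8]
grip_width: 11.2
gripper_force: 24.4
```

```bash
python3 - <<'E'
from h import *
stat()
s=snapshot("side"); f=s["frame"][155:215,255:335,::-1]
cv2.imwrite("pics/s3.png",cv2.resize(f,None,fx=10,fy=10,interpolation=cv2.INTER_CUBIC))
E
```

```text
6.45 box [  29.4 -158.   132. ] rot [-3.141 -0.     1.418] F [ 3.1  0.5 -6.8] w 11.2 q [-0.38  0.33 -0.19  1.06 -0.    1.34]
```

View pics/s3.png

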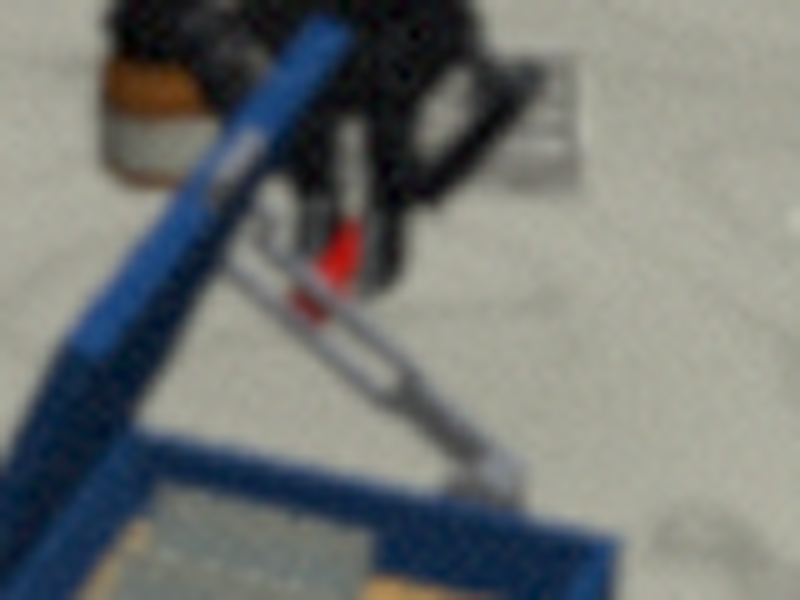

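The side view shows the gripper holding the red handle at (340,260) with the lid still up. The force rose from 2 to 7 N with no further motion, so the slot's edge is on the pin and the stay is off its lock. I'll ease off slightly and open.

Emit:
jog_arm(targets="0.95 0 0.1 0.4 0; 0.8 0 0.1 0.4 0; 0.6 0 0.1 0.4 0; 0.45 0 0.1 0.4 0; 0.4 0 0.1 0.4 0")

```text
t: 7.0
ee_pos: [540.5, -130.4, 132.3]
tcp_rot: [3.141, 0.0, 1.418]
contact_force: [-0.4, 0.9, 0.5]
grip_width: 51.4
gripper_force: 0.0
```

Emit:
jog_arm(targets="0.4 0 0 -8 0; 0.4 -2 0 -30 0; 0.4 -2 0 -70 0; 0.4 -2 0 -115 0; 0.4 -2 0 -160 0")

```text
t: 7.5
ee_pos: [539.8, -132.2, 294.2]
tcp_rot: [-3.142, 0.0, 1.418]
contact_force: [0.3, 0.3, -0.2]
grip_width: 50.9
gripper_force: 0.0
```

```bash
python3 - <<'E'
from h import *
stat(); print(shift([90,0,330]))
s0=telemetry.state(); s=snapshot("wrist"); 
cv2.imwrite("pics/w3.png",s["frame"][...,::-1])
v,u=np.mgrid[0:420,0:560]; z=s["range_z"].astype(float)
c=np.stack([(u-s["cx"])/s["fx"]*z,(v-s["cy"])/s["fy"]*z,z,np.ones_like(z)],-1)
t=(c@np.array(s["tool_from_camera"]).T)[...,:3]
w=t@Ro.from_euler("xyz",s0["tcp_rot"]).as_matrix().T+s0["ee_pos"]; b=(w-O)@T.T
h=cv2.cvtColor(s["frame"],cv2.COLOR_RGB2HSV)
m=((h[...,0]<8)|(h[...,0]>172))&(h[...,1]>140)&(h[...,2]>60)&(z>0)
B=b[m]; print(m.sum(),np.median(B,0).round(1),np.percentile(B,2,0).round(1),np.percentile(B,98,0).round(1))
E
```

```text
7.5 box [  29.1 -159.9  294.2] rot [-3.142  0.     1.418] F [ 0.3  0.4 -0.2] w 50.9 q [-0.38  0.27  0.14  1.44 -0.    1.34]
(array([159.7,  61.5, -35.8]), 0)
752 [  28.2 -145.4  154.7] [  19.7 -172.7  151.7] [  33.6 -120.5  161.8]
```

View pics/w3.png

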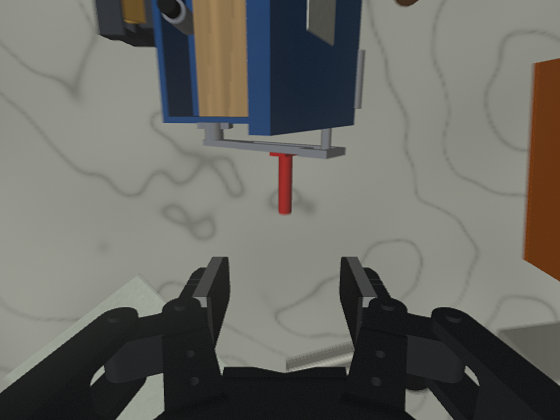

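The wrist view shows the handle free at (285,185) and the stay still raised: 9.9 mm of arc, 0.116 rad. The lid is still up. Next I'll go over the top and behind the lid with the fingers closed.

Emit:
jog_arm(targets="0.8 5 5 -36 0; 1 35 20 -38 0; 1 75 40 -38 0; 1 115 62 -38 0; 1 155 62 -38 0")

```text
t: 8.05
ee_pos: [627.1, 12.3, 329.5]
tcp_rot: [3.141, 0.0, 1.417]
contact_force: [0.8, 0.7, 0.5]
grip_width: -0.3
gripper_force: 0.0
```

Emit:
jog_arm(targets="1 5 0 10 0; 1 5 0 40 0; 1 5 0 75 0; 1 5 -5 82 0; 1 5 -10 82 0")

```text
t: 8.55
ee_pos: [614.3, 17.5, 246.0]
tcp_rot: [-3.137, 0.001, 1.418]
contact_force: [-0.5, -0.4, 0.2]
grip_width: -0.2
gripper_force: 0.0
```

```bash
python3 - <<'E'
from h import *
stat(); print(shift([55,0,245]))
E
```

```text
8.55 box [ 79.4  -0.5 246. ] rot [-3.137e+00  1.000e-03  1.418e+00] F [-0.4 -0.5  0.2] w -0.2 q [-0.1   0.39  0.2   1.38 -0.    1.62]
(array([  0.6, -24.4,   1.1]), 0)
```

Emit:
jog_arm(targets="1 0.5 -8 1 0; 1 0.5 -16 1 0; 1 0.5 -22 1 0; 1 0.5 -26 1 0; 1 0.5 -28 1 0")

```text
t: 9.05
ee_pos: [588.1, 22.7, 247.7]
tcp_rot: [3.14, 0.0, 1.418]
contact_force: [-0.0, 0.1, 0.9]
grip_width: 0.1
gripper_force: 0.0
```

Emit:
jog_arm(targets="1 0 -1 0 0; 1 0 -2 1 0; 1 0 -3 1 0; 1 0 -5 2 0; 1 0 -7 2 0")

```text
t: 9.55
ee_pos: [581.3, 23.7, 244.7]
tcp_rot: [-3.141, 0.0, 1.418]
contact_force: [-0.1, -0.0, 0.0]
grip_width: 0.2
gripper_force: 0.0
```

```bash
python3 - <<'E'
from h import *
stat(); print(shift([28.5,0,233.4]))
E
```

```text
9.55 box [ 45.9   0.5 244.7] rot [-3.141  0.     1.418] F [-0.1 -0.   0. ] w 0.2 q [-0.1   0.32  0.09  1.34 -0.    1.63]
(array([ -0.5, -17.4,  11.3]), 0)
```

Emit:
jog_arm(targets="1 0 -1 0 0; 1 0 -2 1 0; 1 0 -3 1 0; 1 0 -4 1 0; 1 0 -5 1 0")

```text
t: 10.05
ee_pos: [576.9, 24.3, 244.1]
tcp_rot: [3.141, 0.0, 1.418]
contact_force: [2.0, -0.9, -0.2]
grip_width: 0.1
gripper_force: 0.7
```

Emit:
jog_arm(targets="1 0 -1 0 0; 1 0 -2 1 0; 1 0 -3 1 0; 1 0 -4 1 0; 1 0 -5 1 0")

```text
t: 10.55
ee_pos: [571.5, 25.2, 242.9]
tcp_rot: [-3.142, 0.0, 1.418]
contact_force: [0.9, 0.2, -1.4]
grip_width: -0.2
gripper_force: 0.7
```

Emit:
jog_arm(targets="1 0 -3 2 0; 1 0 -6 4 0; 1 0 -9 6 0; 1 0 -11.5 8 0; 1 0 -14 9.5 0")

```text
t: 11.05
ee_pos: [557.3, 27.4, 233.3]
tcp_rot: [-3.141, 0.0, 1.418]
contact_force: [0.4, 1.0, 0.7]
grip_width: -0.0
gripper_force: 0.6
```

```bash
python3 - <<'E'
from h import *
stat(); print(shift([3.5,0,220.7]))
s=snapshot("scene"); w=pts(s); hsv=cv2.cvtColor(s["frame"],cv2.COLOR_RGB2HSV)
b=(w-O)@T.T; m=(hsv[...,0]>100)&(hsv[...,0]<125)&(hsv[...,1]>120)&(abs(b[...,1])<95)&(b[...,0]>-20)&(b[...,0]<110)&(b[...,2]>125)
P=b[m]; p=np.polyfit(P[:,2],P[:,0],1); r=abs(P[:,0]-np.polyval(p,P[:,2])); P=P[r<8]; p=np.polyfit(P[:,2],P[:,0],1); print(len(P),"lid angle",np.arctan2(1,-p[0]))
E
```

```text
11.05 box [ 21.6   0.4 233.3] rot [-3.141  0.     1.418] F [0.3 1.  0.7] w -0.0 q [-0.09  0.28  0.    1.3  -0.    1.63]
(array([ -0.4, -18.1,  12.6]), 0)
2290 lid angle 1.0031480757547828
```

The lid is following, measured at 1.00 rad with almost no force. I'll continue along the arc.

Emit:
jog_arm(targets="1 0 -4 2.5 0; 1 0 -7.5 5 0; 1 0 -11 7.5 0; 1 0 -14.5 10 0; 1 0 -18 12.6 0")

```text
t: 11.6
ee_pos: [539.6, 30.1, 220.6]
tcp_rot: [-3.142, -0.0, 1.418]
contact_force: [1.2, 0.6, 0.5]
grip_width: 0.2
gripper_force: 0.6
```

Emit:
jog_arm(targets="1 0 -3.4 3 0; 1 0 -6.7 6 0; 1 0 -10 9 0; 1 0 -13.2 12.2 0; 1 0 -16.3 15.5 0")

```text
t: 12.1
ee_pos: [523.5, 32.6, 205.2]
tcp_rot: [3.142, -0.0, 1.418]
contact_force: [-0.4, -0.0, 2.1]
grip_width: -0.1
gripper_force: 0.6
```

```bash
python3 - <<'E'
from h import *
stat(); print(shift([-26.8,0,187.5]))
E
```

```text
12.1 box [-12.6   0.4 205.2] rot [ 3.142 -0.     1.418] F [-0.4 -0.1  2.1] w -0.1 q [-0.09  0.23 -0.14  1.21  0.    1.63]
(array([ -0.3, -14.2,  17.7]), 0)
```

Emit:
jog_arm(targets="1 0 -3 3.4 0; 1 0 -6 6.9 0; 1 0 -8.8 10.4 0; 1 0 -11.6 14 0; 1 0 -14.2 17.7 0")

```text
t: 12.6
ee_pos: [509.6, 34.7, 187.4]
tcp_rot: [3.141, 0.0, 1.418]
contact_force: [0.3, 1.3, 0.4]
grip_width: 0.2
gripper_force: 0.6
```

Emit:
jog_arm(targets="1 0 -2.4 3.8 0; 1 0 -4.7 7.7 0; 1 0 -6.9 11.6 0; 1 0 -9 15.6 0; 1 0 -11 19.6 0")

```text
t: 13.1
ee_pos: [498.7, 36.4, 167.7]
tcp_rot: [-3.141, 0.0, 1.418]
contact_force: [0.6, 1.0, 0.6]
grip_width: -0.3
gripper_force: 0.6
```

```bash
python3 - <<'E'
from h import *
stat(); print(shift([-45.8,0,146.9]))
s=snapshot("side"); cv2.imwrite("pics/s4.png",cv2.resize(s["frame"][120:290,210:350,::-1],None,fx=3.5,fy=3.5))
E
```

```text
13.1 box [-37.7   0.2 167.7] rot [-3.141  0.     1.418] F [0.5 1.1 0.6] w -0.3 q [-0.09  0.2  -0.26  1.11 -0.    1.64]
(array([-0.2, -8.1, 20.8]), 0)
```

View pics/s4.png

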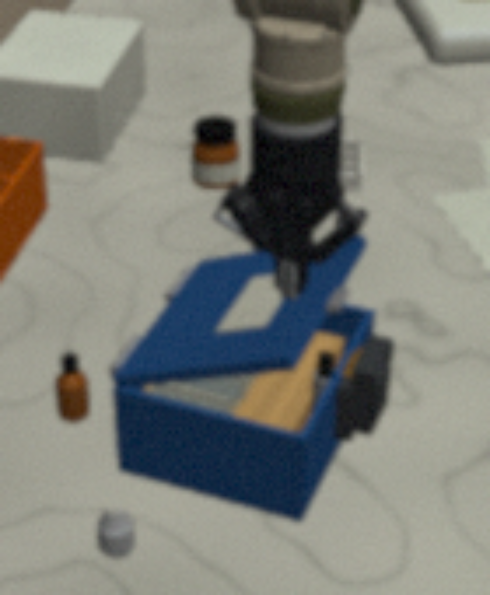

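The side view shows the lid following the fingertip at (290,285), at roughly 0.4 rad. Nothing else has moved. Continuing.

Emit:
jog_arm(targets="1 0 -1.8 4 0; 1 0 -3.5 8 0; 1 0 -5.1 12.2 0; 1 0 -6.6 16.5 0; 1 0 -8 20.8 0")

```text
t: 13.65
ee_pos: [490.9, 37.5, 146.9]
tcp_rot: [-3.142, 0.0, 1.418]
contact_force: [0.2, -0.6, 1.2]
grip_width: 0.2
gripper_force: 0.6
```

Emit:
jog_arm(targets="1 0 -1 3.5 0; 1 0 -2 7 0; 1 0 -3 10.5 0; 1 0 -4 14 0; 1 0 -4.5 17 0")

```text
t: 14.15
ee_pos: [486.7, 38.2, 130.1]
tcp_rot: [3.141, 0.0, 1.418]
contact_force: [0.7, 0.3, 1.5]
grip_width: 0.1
gripper_force: 0.5
```

```bash
python3 - <<'E'
from h import *
stat(); print(shift([-58,0,110]))
E
```

```text
14.15 box [-49.8   0.2 130.1] rot [3.141 0.    1.418] F [0.7 0.5 1.5] w 0.1 q [-0.09  0.2  -0.36  1.01 -0.    1.64]
(array([-0.1, -8.2, 20.1]), 0)
```

Emit:
jog_arm(targets="1 0 -2 2 0; 1 0 -4 5 0; 1 0 -6 8 0; 1 0 -6 10 0; 1 0 -6 12 0")

```text
t: 14.65
ee_pos: [481.7, 39.0, 120.4]
tcp_rot: [3.138, 0.0, 1.418]
contact_force: [-3.6, -0.4, 20.6]
grip_width: 0.4
gripper_force: 10.3
```

Emit:
jog_arm(targets="1 0 0 1 0; 1 0 0 2 0; 1 0 0 3 0; 1 0 0 4 0; 1 0 0 5 0")

```text
t: 15.15
ee_pos: [481.4, 39.1, 114.8]
tcp_rot: [3.139, -0.0, 1.418]
contact_force: [-0.5, -0.4, 9.1]
grip_width: -0.6
gripper_force: 4.6
```

Emit:
jog_arm(targets="1 0 0 1 0; 1 0 0 2 0; 1 0 0 3 0; 1 0 0 4 0; 1 0 0 5 0")

```text
t: 15.65
ee_pos: [481.1, 39.2, 109.9]
tcp_rot: [3.139, -0.0, 1.418]
contact_force: [-5.0, 0.4, 20.8]
grip_width: 0.3
gripper_force: 10.6
```

Emit:
jog_arm(targets="1 0 0 0.5 0; 1 0 0 1 0; 1 0 0 1.5 0; 1 0 0 1.5 0; 1 0 0 1.5 0")

```text
t: 16.15
ee_pos: [481.1, 39.1, 109.8]
tcp_rot: [3.139, 0.0, 1.418]
contact_force: [-5.8, 0.4, 24.6]
grip_width: -0.1
gripper_force: 11.9
```

The lid is home: the tip is at z 109.8 and no longer moving, at 25 N. I'll hold for the catch.

Emit:
jog_arm(targets="1 0 0 0 0; 1 0 0 0 0; 1 0 0 0 0; 1 0 0 0 0; 1 0 0 0 0")

```text
t: 16.65
ee_pos: [481.1, 39.1, 109.8]
tcp_rot: [3.139, 0.0, 1.418]
contact_force: [-5.9, 0.1, 23.8]
grip_width: -0.1
gripper_force: 11.9
```

Emit:
jog_arm(targets="1 0 0 0 0; 1 0 0 0 0; 1 0 0 0 0; 1 0 0 0 0; 1 0 0 0 0")

```text
t: 17.15
ee_pos: [481.1, 39.1, 109.8]
tcp_rot: [3.139, 0.0, 1.418]
contact_force: [-6.0, -0.5, 23.1]
grip_width: -0.0
gripper_force: 11.9
```

Emit:
jog_arm(targets="1 0 0 0 0; 1 0 0 0 0; 1 0 0 0 0; 1 0 0 0 0; 1 0 0 0 0")

```text
t: 17.65
ee_pos: [481.2, 39.1, 109.8]
tcp_rot: [3.138, 0.0, 1.418]
contact_force: [-5.9, -0.2, 23.9]
grip_width: 0.1
gripper_force: 11.9
```

Emit:
jog_arm(targets="1 0 0 -1 0; 1 0 0 -2 0; 1 0 0 -3 0; 1 0 0 -4 0; 1 0 0 -5 0")

```text
t: 18.15
ee_pos: [480.1, 39.2, 111.5]
tcp_rot: [-3.141, 0.0, 1.418]
contact_force: [0.2, 0.2, -0.9]
grip_width: 0.3
gripper_force: 0.0
```

Emit:
jog_arm(targets="1 0 0 -20 0; 1 0 0 -50 0; 1 0 0 -90 0; 1 0 0 -130 0; 1 0 0 -130 0")

```text
t: 18.65
ee_pos: [483.0, 39.0, 246.6]
tcp_rot: [3.134, -0.0, 1.418]
contact_force: [-0.4, 0.3, 0.2]
grip_width: 0.0
gripper_force: 0.0
```

```bash
python3 - <<'E'
from h import *
stat()
s=snapshot("scene"); w=pts(s); b=(w-O)@T.T
m=(abs(b[...,1])<80)&(b[...,0]>-80)&(b[...,0]<80)&(b[...,2]>90)&(b[...,2]<130)
P=b[m]; A=np.c_[P[:,:2],np.ones(len(P))]; k=np.linalg.lstsq(A,P[:,2],rcond=None)[0]; r=abs(P[:,2]-A@k)<3; k=np.linalg.lstsq(A[r],P[r,2],rcond=None)[0]
print(len(P),"slope x",k[0],"z at -80",k@[-80,0,1],"z at 80",k@[80,0,1])
s0=telemetry.state(); s=snapshot("wrist"); cv2.imwrite("pics/w5.png",s["frame"][...,::-1])
E
```

```text
18.65 box [-53.7   0.4 246.6] rot [ 3.134 -0.     1.418] F [-0.4  0.2  0.2] w 0.0 q [-0.09  0.13 -0.15  1.28 -0.    1.64]
2289 slope x -0.01035799979305983 z at -80 110.84993076272335 z at 80 109.19265079583377
```

View pics/w5.png

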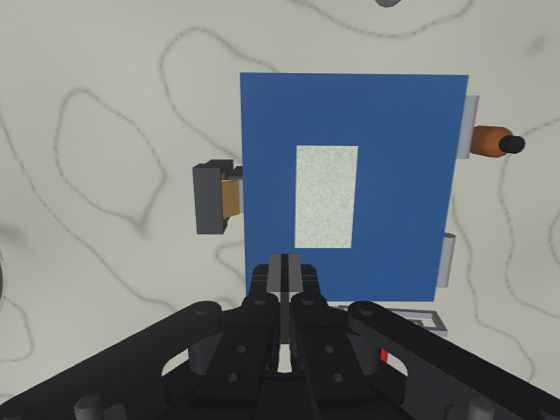

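The wrist view shows the lid shut, with the brass plunger out at (230,197) over the tongue and the stay lying down. The lid's measured slope is 0.010 rad, against 0.03–0.04 if it weren't caught. The arm is clear, so I'll hand in.

```bash
python3 -c "
from bench import arm
print(arm.hand_in())"
```

```text
the job is handed in; nothing more can be done
None
```

I lifted the stay off its lock with the lid still up, then lowered the lid gently and held it down for about 2 s; it stayed shut under the brass catch when I let go, and I've handed the job in.

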